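# Sweep the heat sinks into the parts box and slide it shut

## Robot

A 6-joint arm with a two-finger parallel gripper is mounted at the origin on the work surface. World frame = base frame: x ahead of the robot, y to its left, z up, the work surface at z = 0. Lengths are in mm, angles in rad, forces in N, time in s.
With the tool pointing down it reaches from about 425 to 950 mm from the base axis. Payload 14.7 kg.
Tool frame: the origin (TCP) lies between the finger pads; the fingertips stand 25 mm ahead of it and the grasp point (between the pads) lies 6 mm ahead of it; z points along the fingers, y is the line along which they close (so a half turn about z gives the same grasp; the last joint's range is limited). The gripper opens to 85 mm and grips with 20 to 120 N. Pads are 22 mm wide; open, the fingers measure 114 mm over their backs; the gripper's body (76 mm by 85 mm) begins 54 mm behind the grasp point. The pads swing forward as they close: fully open they stand 13 mm farther back than shut.
Start: joints at [-1.378, 0.48, 1.596, -0, 1.065, -0.047], TCP at [154.397, -631.391, 256.297] pointing down, gripper open.
Joint ranges: [-2.75, 2.75], [-0.82, 2.05], [0.23, 2.67], [-1.56, 4.7], [0.09, 2.69], [-2.92, 2.92]. Speed limits (rad/s): [1.89, 1.89, 2.39, 3.01, 3.01, 3.01].

## Interface

Orientations are given as a unit quaternion [x, y, z, w].
In Python, from rig import monitor, viewer, job gives the robot as it stands.
- The arm moves only by the tool jog_arm, never from a script. Its argument "moves" is text: rows parted by semicolons, each of 5 numbers parted by spaces: the shift along the tool's x, y, z in m, then the turn about the tool's z in rad, then the finger opening in m, from 0 to 0.0854. In form: tx ty tz spin hand; .... A call has 1 to 20 rows; each row is the pose to reach, as a shift and turn from the pose commanded when the call began, along the tool's axes at that moment; what a row does not reach only later rows make up. A row lasts 1/8 s, in which the tool goes at most 62.5 mm and 10.7 degrees, less where a joint would pass 70% of its speed; a pose out of reach is approached as far as the arm can. A call with a gripper value outside its range is refused whole. The fingers move at their own pace and stop on an object; "force" is the grip in N (left out, the last holds). Time passes only in rows, so rows that repeat a pose let the fingers close. It gives the time, the measured TCP pose, the force, the opening and the grip force at its end, in the units of the state.
- monitor.state(): the state, without advancing time (a new reading comes with each control period).
- viewer.capture(name): name is "side" or "top" or "wrist"; returns the picture (400x640x3 uint8, red, green, blue); there is no depth.
- viewer.calibration(name): a dict with "camera_matrix" (3x3 intrinsics, pixels), "D" ([k1, k2, p1, p2, k3] as OpenCV has them; the pictures are not rectified), "R" (3x3) and "t" (3): a world point X has camera coordinates R X + t. Camera axes: x right, y down, z forward; pixel columns grow to the right and rows downward; lengths in mm; the calibration is good to about 2 mm. A picture is of the moment at which its call begins: read the wrist's pose just before it. calibration takes no time and is no camera call; for the wrist camera it gives the pose at the moment of the call.
- job.close_job(): hands the job in; it is judged then, once.
Trained networks look in the newest picture that a camera, given by its name, has taken for a name from the list of things; names that differ only in an ending like _2 or _b are one class to them, and where a whole thing is asked for, a point or a joint stands for the part that bears it (a point fixed in the world has none). Each returns a list of dicts, best first, with "conf" (0 to 1); they miss things now and then, are a little off and sometimes report something else, mostly with a low value. They report only what shows in the picture. A call takes as long as a camera call. They do not tell look-alikes from the thing itself.
- viewer.recognise(camera, name): "position" ([column, row] in pixels, amid what is visible of it).
- viewer.cut_out(camera, name): "pixels" (400x640 bool, what is visible of it) and "position" ([column, row] in pixels, amid what is visible of it).
- viewer.mark_of(camera, name): "position" ([column, row] in pixels: a listed point, or the origin of a listed thing).
The state is a dict: "t": time; "q": joint angles; "joint_vel": joint speeds; "joint_torque": joint torques, N m; "eef_pos": TCP position; "eef_rot": TCP orientation; "force": force on the tool from outside, world axes, zero at the start; "wrist_torque": the same for the moment, N m; "gripper_width": finger opening in mm; "grip_force": force on a finger pad.
Only numpy, scipy, OpenCV 4.12 (cv2) and the standard library are available. Lean on these libraries where they do the work, as an engineer would, in place of code of your own. Each camera call takes 0.05 s, during which the arm holds its last target. There are 200 camera calls.

## Task

With closed fingers, sweep the two finned heat sinks (one bright, one blue) along the bench through the open end of the wooden parts box until both lie well inside, clear of the mouth; then slide the box's lid fully shut by pushing its grip bar. Lift or tip neither heat sink, and leave the other salvage where it lies.

Things in the scene. Friction and masses are not known exactly. Their poses are not given: they have to be found in the camera images.
- box: Old wooden parts box, fixed; outside 160 (its x) x 170 (its y) x 48 mm high. Origin: centre of its underside, on the bench. Its -x end is missing: that is the mouth (x = -80 mm), 150 mm wide, facing roughly to the robot's left. Side walls 10 mm thick at y = +-80 mm; rear wall at x = +76 mm, 8 mm thick, 34 mm high. No sill: the floor is level with the bench.
- lid (a joint): Sliding wooden lid of the box, 150 (box x) x 148 x 6 mm, top 43 mm above the bench. Value in m: 0 = shut (front edge flush with the mouth, at a stop); grows as it slides to box +x out over the rear wall, at most 0.13. Starts 0.10 to 0.125 open: the mouth half is open from above. Cannot lift off; moves at 2 to 3 N and stays where left.
- lid_grip (a point): Centre of the top of the dark wooden grip bar standing on the lid: 80 mm long (box y), 12 mm thick (box x), 16 mm high, top 59 mm above the bench, its centre line 30 mm behind the lid's front edge. It moves with the lid; shut, it is at box x = -50 mm, y = 0. Pushed to box -x it shuts the lid.
- sink_bright: Finned bright aluminium heat sink, a square block 40 x 40 mm, 20 mm high, about 40 g, lying on the bench with its fins up. Origin: centre of its underside; its z points up, x along the fins. Slides freely on the bench.
- sink_blue: Finned blue heat sink, a square block 40 x 40 mm, 20 mm high, about 40 g, lying on the bench with its fins up. Origin: centre of its underside; its z points up, x along the fins. Slides freely on the bench.
- drive: Bystander, loose, to be left alone: silver 3.5-inch hard drive casing, 147 x 102 x 26 mm, lying flat. Origin: centre of its underside.
- magnet_a: Bystander, loose, to be left alone: dull grey ring-shaped speaker magnet, 54 mm across, 12 mm thick, lying flat. Origin: centre of its underside.
- magnet_b: Bystander, loose, to be left alone: a second dull grey speaker magnet, the same as the other. Origin: centre of its underside.
- mouse: Bystander, loose, to be left alone: white plastic computer mouse shell, 108 x 60 x 34 mm. Origin: centre of its underside.
- armature: Bystander, loose, to be left alone: copper-coloured motor armature lying on the bench, about 76 mm long with its shaft (along its x), 30 mm high. Origin: centre of its underside.
- driver: Bystander, loose, to be left alone: screwdriver lying on the bench along its x, 190 mm long. Origin: centre of its underside.
Things that resemble listed ones, but are neither listed nor needed, are in the scene too. What is meant by the sink_blue is not orange, and is the smaller of those in its own colour.

How it is judged:
By the outcome, as a careful person would: the job done as asked, in the order asked, and still so for the second after the job is handed in, with the robot touching nothing.
It also fails if it takes over 72 s, if anything falls off the work surface, if the arm or the gripper's body presses on something with over 40 N, if the wrist force passes 120 N, or if a joint passes its speed limit or range.

## Working session

There is one attempt and no reset: what is moved stays moved. The work goes in short steps, Python scripts to look and compute and a tool call to move; the robot and the scene stay as the last step left them, time stands still between calls to the robot, and variables do not carry over. Pictures are saved under pics/ and viewed, at most 12 in all, crops included, and the job is handed in when it is done.

Besides the shell and the picture viewer there is one more tool, called by a JSON object that holds its "op" and its "data", one argument or row to a line. jog_arm: Moves the arm, as the interface text tells. Its arguments: {"type":"object","properties":{"moves":{"type":"string"},"force":{"type":"number"}},"required":["moves"]}

```bash
mkdir -p pics; cat > h.py <<'E'
import numpy as np, cv2
from rig import monitor, viewer, job
def ray(cam,px,z):
    c=viewer.calibration(cam);K=np.array(c["camera_matrix"]);D=np.array(c["D"]);R=np.array(c["R"]);t=np.array(c["t"]).ravel()
    p=np.array(cv2.undistortPoints(np.array([[px]],float),K,D)).ravel()
    d=R.T@np.array([p[0],p[1],1]);o=-R.T@t
    return (o+d*(z-o[2])/d[2])[:2]
def proj(cam,X):
    c=viewer.calibration(cam)
    return cv2.projectPoints(np.array(X,float).reshape(-1,3),cv2.Rodrigues(np.array(c["R"]))[0],np.array(c["t"],float),np.array(c["camera_matrix"]),np.array(c["D"]))[0].reshape(-1,2)
def save(img,n): cv2.imwrite(n,cv2.cvtColor(img,cv2.COLOR_RGB2BGR))
E
python3 - <<'E'
from h import *
a=viewer.capture("top");b=viewer.capture("side")
save(a,"pics/top0.png");save(b,"pics/side0.png")
zs=dict(box=0,lid_grip=59,sink_bright=0,sink_blue=0,drive=0,magnet_a=0,mouse=0,armature=0,driver=0)
for n,z in zs.items():
    for r in viewer.mark_of("top",n): print(n,round(r["conf"],2),np.round(r["position"]),np.round(ray("top",r["position"],z)))
s=monitor.state();print(s["t"],s["eef_pos"],s["eef_rot"])
E
```

```text
box 0.75 [455. 204.] [ 545. -191.]
lid_grip 0.68 [315. 250.] [442. 152.]
lid_grip 0.55 [487. 198.] [ 550. -251.]
sink_bright 0.8 [326. 198.] [570. 122.]
sink_blue 0.86 [349. 280.] [370.  75.]
sink_blue 0.67 [317. 249.] [447. 149.]
sink_blue 0.56 [306. 297.] [335. 178.]
drive 0.86 [317. 132.] [739. 141.]
drive 0.67 [487. 196.] [ 562. -272.]
magnet_a 0.79 [200. 196.] [585. 431.]
magnet_a 0.6 [249. 210.] [547. 312.]
mouse 0.78 [239. 167.] [654. 336.]
armature 0.66 [426. 137.] [ 717. -133.]
armature 0.51 [241. 286.] [364. 332.]
driver 0.72 [429. 136.] [ 721. -139.]
driver 0.33 [326. 200.] [565. 124.]
driver 0.27 [248. 209.] [548. 315.]
0.55 [ 154.36793758 -631.37957132  256.29216638] [ 9.92824301e-01  1.19582220e-01  4.32398165e-06 -2.42469653e-05]
```

View pics/top0.png

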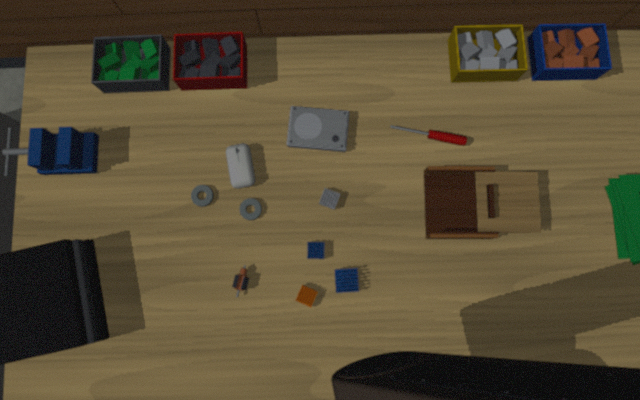

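View pics/side0.png

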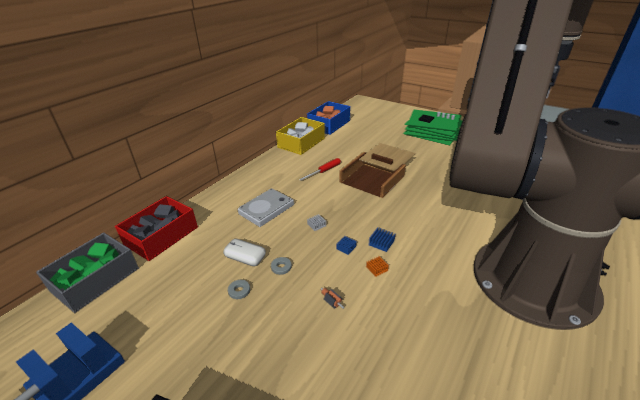

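Blue candidates in the top view are the small block at (316,250) and the larger block with pins at (347,280). There is also an orange block at (306,295). sink_blue should be the smaller blue one, (316,250). Next I'll enlarge that area and measure the outlines.

```bash
python3 - <<'E'
from h import *
a=cv2.imread("pics/top0.png")
cv2.imwrite("pics/crop0.png",cv2.resize(np.clip(a[155:310,290:550].astype(float)*1.5,0,255).astype(np.uint8),None,fx=3,fy=3,interpolation=cv2.INTER_CUBIC))
viewer.capture("top")
for n,z in (("sink_blue",20),("sink_bright",20),("box",48),("lid",43),("lid_grip",59)):
    for r in viewer.cut_out("top",n):
        m=r["pixels"].astype(np.uint8);ys,xs=np.nonzero(m)
        w=np.array([ray("top",(x,y),z) for x,y in zip(xs,ys)],np.float32)
        rc=cv2.minAreaRect(w)
        print(n,round(r["conf"],2),np.round(r["position"]),len(xs),[np.round(v,1) for v in rc])
E
```

```text
sink_blue 0.89 [349. 282.] 520 [array([371.5,  81.4]), array([54.1, 50.9]), np.float64(88.3)]
sink_blue 0.75 [318. 250.] 274 [array([443.5, 151. ]), array([37.9, 37.7]), np.float64(88.3)]
sink_blue 0.67 [308. 296.] 292 [array([338.3, 176.8]), array([41.7, 39.1]), np.float64(62.3)]
sink_bright 0.52 [329. 198.] 276 [array([565.1, 115.8]), array([40.4, 41.4]), np.float64(70.1)]Traceback (most recent call last):
  File "<stdin>", line 8, in <module>
  File "h.py", line 4, in ray
    c=viewer.calibration(cam);K=np.array(c["camera_matrix"]);D=np.array(c["D"]);R=np.array(c["R"]);t=np.array(c["t"]).ravel()
ValueError: time passes only in moves, steps and waits
```

View pics/crop0.png

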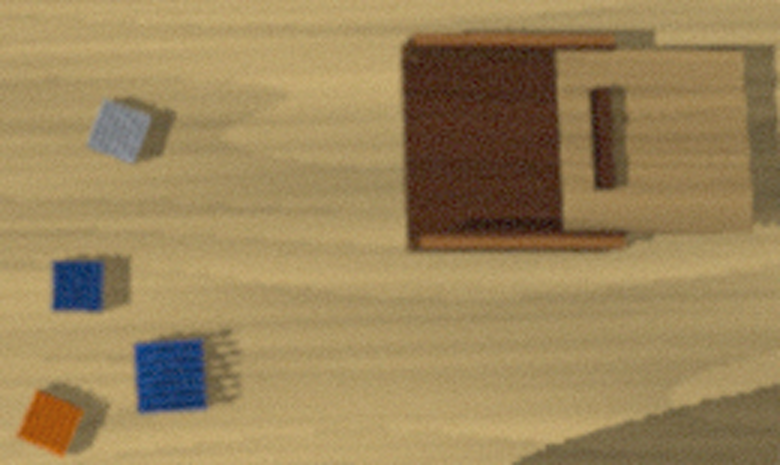

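```bash
python3 - <<'E'
from h import *
P=lambda c:(290+(c[0]+.5)/3-.5,155+(c[1]+.5)/3-.5)
for n,c,z in [("walltopU_l",(413,40),48),("walltopU_r",(612,42),48),("walltopL_l",(415,242),48),("walltopL_r",(625,240),48),
 ("mouthfloorU",(404,46),0),("mouthfloorL",(409,248),0),("lidF_U",(556,52),43),("lidF_L",(563,232),43),("lidB_U",(743,52),43),("lidB_L",(752,230),43),
 ("gripU",(600,89),59),("gripL",(606,188),59),("blue",(77,285),20),("bright",(120,131),20),("lookR",(205,375),20),("lookTL",(136,343),20),("pins",(240,350),0)]:
    print(n,np.round(ray("top",P(c),z),1))
E
```

```text
walltopU_l [ 627.7 -118.5]
walltopU_r [ 621.7 -276.7]
walltopL_l [ 468.3 -109.8]
walltopL_r [ 464.8 -273.4]
mouthfloorU [ 633.1 -122. ]
mouthfloorL [ 466.9 -115.6]
lidF_U [ 615.8 -233. ]
lidF_L [ 472.9 -227.1]
lidB_U [ 611.7 -383.4]
lidB_L [ 469.8 -376.3]
gripU [ 582.2 -259.8]
gripL [ 504.6 -257.9]
blue [444.3 152.6]
bright [566.1 114.8]
lookR [371.4  54.5]
lookTL [397.7 107.6]
pins [389.8  24.3]
```

The enlarged crop confirms the small blue block at top px (316,250), world (444,152), with the larger blue one beside it at (347,280). The bright block is at (330,198), world (566,115). The box mouth is centred at about (549,-117), with box +x ≈ (-0.033,-1) and the lid open about 0.115. Now I'll move above the start of the bright sweep.

{"op": "jog_arm", "data": {
  "moves": "0.461 -0.177 0 -0.6 0; 0.461 -0.177 0 -0.6 0; 0.461 -0.177 0 -0.6 0; 0.461 -0.177 0 -0.6 0; 0.461 -0.177 0 -0.6 0; 0.461 -0.177 0 -0.6 0; 0.461 -0.177 0 -0.6 0; 0.461 -0.177 0 -0.6 0; 0.591 -0.685 0 -1.33 0; 0.591 -0.685 0 -1.33 0; 0.591 -0.685 0 -1.33 0; 0.591 -0.685 0 -1.33 0; 0.591 -0.685 0 -1.33 0; 0.591 -0.685 0 -1.33 0; 0.591 -0.685 0 -1.33 0; 0.591 -0.685 0 -1.33 0; 0.591 -0.685 0 -1.33 0; 0.591 -0.685 0 -1.33 0; 0.591 -0.685 0 -1.33 0; 0.591 -0.685 0 -1.33 0"
}}

```text
t: 3.25
eef_pos: [565.9, 173.3, 256.4]
eef_rot: [0.708, 0.706, -0.0, 0.0]
force: [0.2, -0.3, 0.2]
gripper_width: 0.1
grip_force: 0.0
```

```bash
cat >> h.py <<'E'
def find(cam,name,near,z=20,tol=60):
    viewer.capture(cam); c=viewer.calibration(cam); out=[]
    K=np.array(c["camera_matrix"]);D=np.array(c["D"]);R=np.array(c["R"]);t=np.array(c["t"]).ravel();o=-R.T@t
    for r in viewer.cut_out(cam,name):
        ys,xs=np.nonzero(r["pixels"])
        if len(xs)<20: continue
        p=cv2.undistortPoints(np.stack([xs,ys],1).astype(float)[:,None],K,D)[:,0]
        d=np.c_[p,np.ones(len(p))]@R; w=(o+d*((z-o[2])/d[:,2])[:,None])[:,:2]
        rc=cv2.minAreaRect(w.astype(np.float32))
        if np.hypot(*(np.array(rc[0])-near))<tol: print(cam,name,round(r["conf"],2),"centre",np.round(rc[0],1),"size",np.round(rc[1],1),"ang",round(rc[2],1))
def st():
    s=monitor.state();q=s["eef_rot"];print("t",round(s["t"],2),"tcp",np.round(s["eef_pos"],1),"xang",round(2*np.arctan2(q[1],q[0]),3),"F",np.round(s["force"],1))
E
python3 - <<'E'
from h import *
save(viewer.capture("wrist"),"pics/w1.png")
st()
for c in ("top","wrist"):
    find(c,"sink_bright",(566,115)); find(c,"sink_blue",(444,152))
E
```

```text
t 3.3 tcp [565.9 173.3 256.4] xang 1.568 F [ 0.  -0.1  0.5]
top sink_bright 0.68 centre [564.6 115.1] size [38.  40.1] ang 66.8
wrist sink_bright 0.65 centre [567.6 119.2] size [45.6 41.1] ang 69.6
wrist sink_blue 0.72 centre [447.3 153.6] size [43.9 42.5] ang 87.0
```

View pics/w1.png

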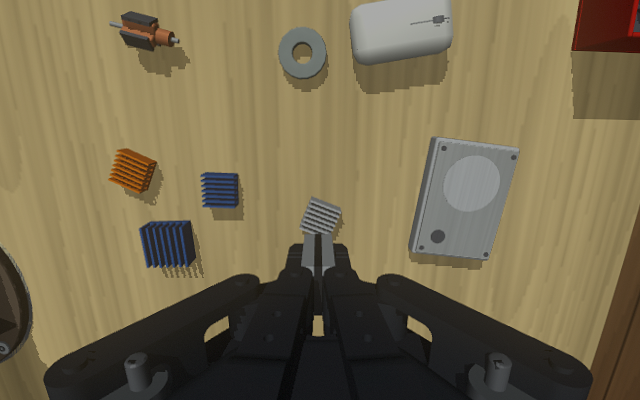

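The wrist view has right = +x and up = +y. The bright sink is just past the fingertips at (320,217), and the small blue one is at (220,190). Nothing lies under the fingers, so I'll descend.

{"op": "jog_arm", "data": {
  "moves": "0 0 0.06 0 0; 0 0 0.12 0 0; 0 0 0.17 0 0; 0 0 0.2 0 0; 0 0 0.216 0 0; 0 0 0.216 0 0; 0 0 0.218 0 0; 0 0 0.22 0 0; 0 0 0.222 0 0; 0 0 0.223 0 0; 0 0 0.223 0 0"
}}

```text
t: 5.08
eef_pos: [565.8, 174.4, 33.3]
eef_rot: [0.707, 0.707, 0.0, -0.0]
force: [-1.0, -0.4, 1.0]
gripper_width: -0.0
grip_force: 0.0
```

```bash
python3 - <<'E'
from h import *
save(viewer.capture("side")[130:330,200:480].repeat(2,0).repeat(2,1),"pics/s2.png")
print(proj("side",[[566,162,8],[566,162,0]]))
E
```

```text
[[307.28086152 232.49277355]
 [307.37946856 234.58862044]]
```

View pics/s2.png

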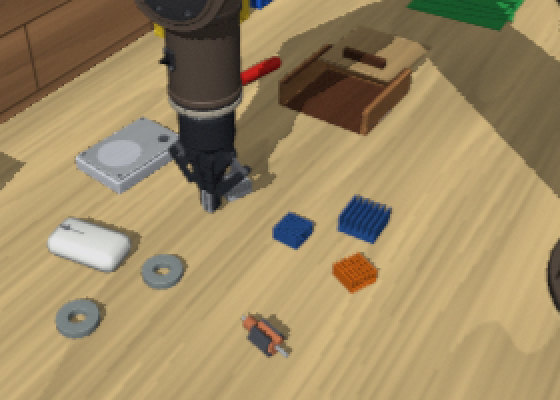

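The fingertips are just above the bench, at (210,205) in the crop. The bright sink is behind them and untouched. I'll start the sweep slowly so the block squares up against the fingers.

{"op": "jog_arm", "data": {
  "moves": "-0.01 0 0 0 0; -0.018 0 0 0 0; -0.024 0 0 0 0; -0.03 0 0 0 0; -0.036 0 0 0 0; -0.042 0 0 0 0; -0.048 0 0 0 0; -0.054 0 0 0 0; -0.06 0 0 0 0; -0.066 0 0 0 0; -0.072 0 0 0 0; -0.08 0 0 0 0; -0.088 0 0 0 0; -0.096 0 0 0 0; -0.104 0 0 0 0; -0.11 0 0 0 0; -0.115 0 0 0 0; -0.118 0 0 0 0; -0.12 0 0 0 0; -0.12 0 0 0 0"
}}

```text
t: 7.62
eef_pos: [565.7, 54.3, 33.3]
eef_rot: [0.707, 0.707, 0.0, 0.0]
force: [-0.2, 0.2, 0.1]
gripper_width: -0.2
grip_force: 0.0
```

```bash
python3 - <<'E'
from h import *
st()
for c in ("top","wrist"): find(c,"sink_bright",(566,20),tol=70)
save(viewer.capture("wrist"),"pics/w3.png")
E
```

```text
t 7.62 tcp [565.7  54.3  33.3] xang 1.57 F [-0.2  0.2  0.1]
wrist sink_bright 0.83 centre [591.8  52. ] size [17.  29.6] ang 44.3
```

View pics/w3.png

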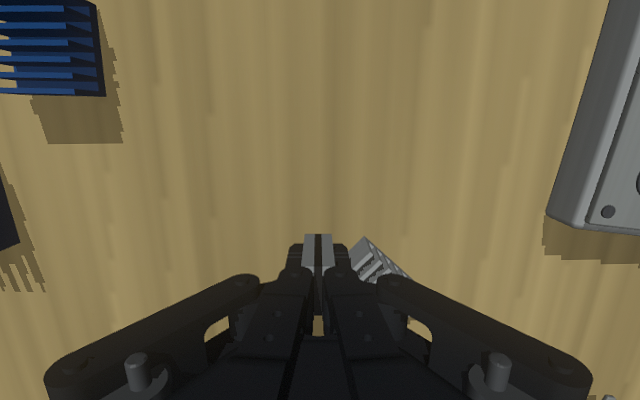

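The wrist view shows the bright sink slipped to the +x side of the fingers, at (378,262), because the fingertips are narrow along tool y. I'll lift and turn so the 22 mm pad face does the pushing, then measure again.

{"op": "jog_arm", "data": {
  "moves": "0.02 0 -0.02 0 0; 0.03 0 -0.07 0 0; 0.05 0 -0.13 0.18 0; 0.05 0 -0.15 0.36 0; 0.05 0 -0.15 0.54 0; 0.05 0 -0.15 0.72 0; 0.05 0 -0.15 0.9 0; 0.05 0 -0.15 1.08 0; 0.05 0 -0.15 1.26 0; 0.05 0 -0.15 1.44 0; 0.05 0 -0.15 1.57 0; 0.05 0 -0.15 1.57 0"
}}

```text
t: 9.38
eef_pos: [565.6, 104.4, 183.3]
eef_rot: [1.0, 0.0, -0.0, 0.0]
force: [-0.9, 0.8, -0.3]
gripper_width: 0.1
grip_force: 0.0
```

```bash
python3 - <<'E'
from h import *
st()
for c in ("top","wrist"): find(c,"sink_bright",(566,20),tol=90)
save(viewer.capture("wrist"),"pics/w4.png")
E
```

```text
t 9.38 tcp [565.6 104.4 183.3] xang 0.001 F [-0.9  0.8 -0.3]
top sink_bright 0.64 centre [582.5  26.5] size [29.  43.3] ang 42.6
wrist sink_bright 0.92 centre [592.7  33.7] size [41.9 40.5] ang 47.8
```

View pics/w4.png

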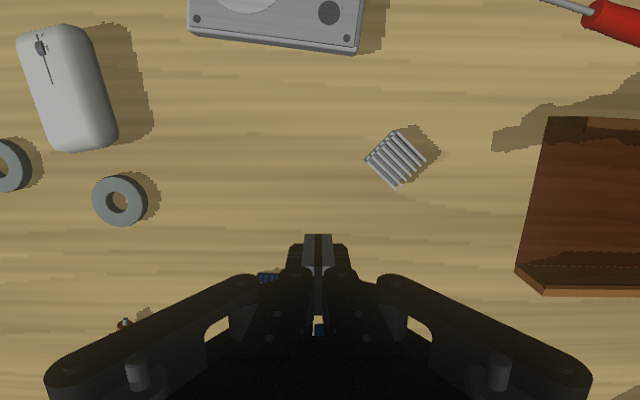

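The wrist view shows the bright sink at (396,158), turned about 45° and still lying flat. I'll measure the fingertip thickness and the block's corners, then plan a curved push with the pad face flush on one block face.

```bash
cat >> h.py <<'E'
def plan(start, path):
    """start,(x,y,z,theta) now; path rows (x,y,z,theta) world -> printed tool-frame rows"""
    c,s=np.cos(start[3]),np.sin(start[3]); out=[]
    for x,y,z,th in path:
        dx,dy=x-start[0],y-start[1]
        out.append("%.3f %.3f %.3f %.2f 0"%(c*dx+s*dy,s*dx-c*dy,start[2]-z,start[3]-th))
    print("; ".join(out))
E
python3 - <<'E'
from h import *
a=cv2.imread("pics/w4.png")
cv2.imwrite("pics/w4c.png",cv2.resize(a[110:290,270:450],None,fx=3.3,fy=3.3,interpolation=cv2.INTER_CUBIC))
p=np.array(monitor.state()["eef_pos"])
print(np.round(proj("wrist",[p+[-11,-12,-25],p+[-11,12,-25],p+[11,-12,-25],p+[11,12,-25],p+[0,0,-25]]),1))
print(np.round((proj("wrist",[p+[0,0,-25],p+[11,0,-25],p+[-11,0,-25]])-[270,110])*3.3))
E
```

```text
[[340.9 269. ]
 [295.  268.9]
 [341.9 229.6]
 [294.1 229.5]
 [318.  249.7]]
[[158. 461.]
 [158. 395.]
 [158. 525.]]
```

View pics/w4c.png

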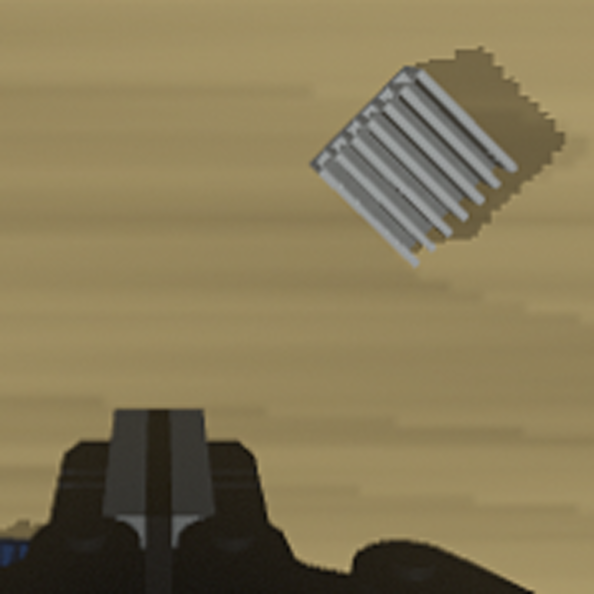

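```bash
python3 - <<'E'
from h import *
W=[ray("wrist",(270+(x+.5)/3.3-.5,110+(y+.5)/3.3-.5),20) for x,y in ((314,164),(412,70),(517,168),(415,265))]
W=np.array(W);print(np.round(W,1),"c",W.mean(0).round(1))
d=(W[2]-W[1])+(W[3]-W[0]);h=np.arctan2(d[1],d[0]);print("heading",np.degrees(h), np.hypot(*d)/2)
c=W.mean(0);hd=h;HT=7
# block centre path: approach straight, arc R=80 to 275deg, then straight
def pose(c,h,gap=0,z=33): n=np.array([np.cos(h),np.sin(h)]); return (*(c-n*(20+HT+gap)),z,(h+np.pi/2+np.pi)%(2*np.pi)-np.pi)
s=monitor.state();st0=(*s["eef_pos"],0.001)
plan(st0,[pose(c,h,30,183)])
a=pose(c,h,30,183); print(np.round(a,3))
b=pose(c,h,30)
rows=[pose(c,h,g) for g in (24,18,12,7,3,0)]
c=c.copy()
step=7
for _ in range(2): c=c+step*np.array([np.cos(h),np.sin(h)]); rows.append(pose(c,h))
goal=np.radians(272)-2*np.pi if h<0 else np.radians(272)
while h<goal-1e-3:
    dh=min(step/80,goal-h); h+=dh/2; c=c+80*dh*np.array([np.cos(h),np.sin(h)]); h+=dh/2; rows.append(pose(c,h))
print(len(rows),c,np.degrees(h))
print("call from a down:");plan(b,rows)
E
```

```text
[[592.6  61.1]
 [618.7  35.1]
 [591.7   3.5]
 [563.4  30.6]] c [591.6  32.6]
heading -132.10131556289744 41.85570515263506
64.091 29.555 0.281 0.74 0
[629.806  74.882 183.     -0.735]
17 [561.60367488 -34.24159314] -87.99999999999997
call from a down:
-0.000 6.000 0.000 0.00 0; 0.000 12.000 0.000 0.00 0; 0.000 18.000 0.000 0.00 0; -0.000 23.000 0.000 0.00 0; 0.000 27.000 0.000 0.00 0; -0.000 30.000 0.000 0.00 0; 0.000 37.000 0.000 0.00 0; 0.000 44.000 0.000 0.00 0; -2.053 51.097 0.000 -0.09 0; -3.479 58.345 0.000 -0.18 0; -4.265 65.691 0.000 -0.26 0; -4.407 73.078 0.000 -0.35 0; -3.902 80.448 0.000 -0.44 0; -2.755 87.746 0.000 -0.53 0; -0.975 94.916 0.000 -0.61 0; 1.425 101.903 0.000 -0.70 0; 3.768 107.303 0.000 -0.77 0
```

{"op": "jog_arm", "data": {
  "moves": "0.02 0.01 0 0.18 0; 0.04 0.02 0 0.36 0; 0.064 0.03 0 0.54 0; 0.064 0.03 0 0.74 0; 0.064 0.03 0 0.74 0; 0.064 0.03 0.05 0.74 0; 0.064 0.03 0.1 0.74 0; 0.064 0.03 0.13 0.74 0; 0.064 0.03 0.145 0.74 0; 0.064 0.03 0.15 0.74 0; 0.064 0.03 0.15 0.74 0"
}}

```text
t: 11.0
eef_pos: [630.2, 74.4, 34.1]
eef_rot: [0.933, -0.361, 0.0, -0.0]
force: [0.3, -0.6, -0.2]
gripper_width: -0.2
grip_force: 0.0
```

{"op": "jog_arm", "data": {
  "moves": "0 0.006 0 0 0; 0 0.012 0 0 0; 0 0.018 0 0 0; 0 0.023 0 0 0; 0 0.027 0 0 0; 0 0.03 0 0 0; 0 0.037 0 0 0; 0 0.044 0 0 0; -0.002 0.051 0 -0.09 0; -0.0035 0.058 0 -0.18 0; -0.0043 0.0655 0 -0.26 0; -0.0044 0.073 0 -0.35 0; -0.004 0.0805 0 -0.44 0; -0.003 0.088 0 -0.53 0; -0.001 0.095 0 -0.61 0; 0.0014 0.102 0 -0.7 0; 0.0038 0.1075 0 -0.77 0; 0.0038 0.1075 0 -0.77 0"
}}

```text
t: 13.25
eef_pos: [559.6, -8.0, 33.3]
eef_rot: [1.0, 0.014, -0.0, 0.0]
force: [1.2, 0.4, 0.7]
gripper_width: 0.2
grip_force: 0.0
```

```bash
python3 - <<'E'
from h import *
st()
for c in ("top","wrist"): find(c,"sink_bright",(565,-30),tol=70)
a=viewer.capture("wrist")
save(a[60:320,200:520].repeat(2,0).repeat(2,1),"pics/w5.png")
E
```

```text
t 13.25 tcp [559.6  -8.   33.3] xang 0.029 F [1.2 0.4 0.7]
wrist sink_bright 0.76 centre [567.6 -40.7] size [42.7 39.6] ang 89.0
```

View pics/w5.png

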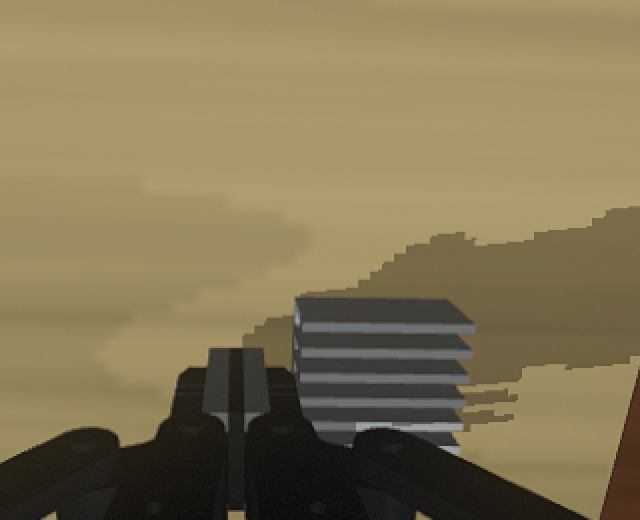

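The bright sink now sits square ahead of the fingers, at about (380,370) in the crop. I'll re-centre on it by 5 mm and push it into the box.

{"op": "jog_arm", "data": {
  "moves": "0.002 -0.003 0 0 0; 0.005 -0.003 0 0 0; 0.005 0.003 0 0 0; 0.005 0.008 0 0 0; 0.005 0.015 0 0 0; 0.005 0.025 0 0 0; 0.005 0.035 0 0 0; 0.005 0.045 0 0 0; 0.005 0.056 0 0 0; 0.005 0.067 0 0 0; 0.005 0.078 0 0 0; 0.005 0.089 0 0 0; 0.005 0.1 0 0 0; 0.005 0.111 0 0 0; 0.005 0.122 0 0 0; 0.005 0.133 0 0 0; 0.005 0.144 0 0 0; 0.005 0.153 0 0 0; 0.005 0.16 0 0 0; 0.005 0.165 0 0 0"
}}

```text
t: 16.0
eef_pos: [569.9, -172.8, 33.3]
eef_rot: [1.0, 0.015, -0.0, -0.0]
force: [-0.0, 0.4, 0.2]
gripper_width: 0.2
grip_force: 0.1
```

```bash
python3 - <<'E'
from h import *
st()
for c in ("top","wrist"): find(c,"sink_bright",(565,-200),tol=80)
E
```

```text
t 16.0 tcp [ 569.9 -172.8   33.3] xang 0.03 F [-0.   0.4  0.2]
wrist sink_bright 0.8 centre [ 574.8 -205.4] size [42.3 32.2] ang 87.9
```

The bright sink is inside, at about (572,-203). Next I'll go to the blue sink's near side and plan an S-curve push.

{"op": "jog_arm", "data": {
  "moves": "0 -0.01 0 0 0; 0 -0.02 -0.02 0 0; 0 -0.03 -0.07 0 0; 0 -0.06 -0.1 0 0; -0.02 -0.11 -0.1 0 0; -0.04 -0.17 -0.1 0 0; -0.06 -0.23 -0.1 0.02 0; -0.08 -0.29 -0.1 0.045 0; -0.1 -0.34 -0.1 0.045 0; -0.114 -0.383 -0.1 0.045 0; -0.114 -0.383 -0.1 0.045 0; -0.114 -0.383 -0.1 0.045 0; -0.114 -0.383 -0.05 0.045 0; -0.114 -0.383 -0.02 0.045 0; -0.114 -0.383 -0.005 0.045 0; -0.114 -0.383 0 0.045 0; -0.114 -0.383 0 0.045 0"
}}

```text
t: 18.32
eef_pos: [445.0, 207.0, 33.8]
eef_rot: [1.0, -0.008, 0.0, -0.0]
force: [0.0, 0.5, -0.1]
gripper_width: -0.2
grip_force: 0.0
```

```bash
python3 - <<'E'
from h import *
st();find("top","sink_bright",(565,-200),tol=80);find("wrist","sink_blue",(445,152),tol=60)
s=monitor.state();q=s["eef_rot"];b=(*s["eef_pos"],2*np.arctan2(q[1],q[0]))
HT=7
def pose(c,h,gap=0): n=np.array([np.cos(h),np.sin(h)]); return (*(c-n*(20+HT+gap)),b[2],h+np.pi/2)
r=np.radians;c=np.array([445,152.]);h=r(-91);rows=[pose(c,h,g) for g in (18,12,6,2,-1)];step=9.
def go(goal,R):
    global c,h
    while abs(goal-h)>1e-3:
        dh=np.clip(goal-h,-step/R,step/R);h+=dh/2;c=c+R*abs(dh)*np.array([np.cos(h),np.sin(h)]);h+=dh/2;rows.append(pose(c,h))
def fwd(L):
    global c
    n=int(np.ceil(L/step))
    for _ in range(n): c=c+L/n*np.array([np.cos(h),np.sin(h)]);rows.append(pose(c,h))
fwd(9);go(r(-72),100);fwd(110);print(len(rows),c.round(1));rows1=rows
plan(b,rows)
E
```

```text
t 18.32 tcp [445.  207.   33.8] xang -0.016 F [ 0.   0.5 -0.1]
top sink_bright 0.81 centre [ 563.8 -201.5] size [41.9 41.5] ang 88.3
wrist sink_blue 0.71 centre [447.4 154.2] size [45.8 45.4] ang 86.5
23 [483.7   5.7]
0.857 10.290 0.000 0.00 0; 0.844 16.290 0.000 0.00 0; 0.830 22.290 0.000 0.00 0; 0.821 26.290 0.000 0.00 0; 0.814 29.290 0.000 0.00 0; 0.796 37.290 0.000 0.00 0; -1.247 46.385 0.000 -0.09 0; -2.463 55.628 0.000 -0.18 0; -2.844 64.942 0.000 -0.27 0; -2.622 71.320 0.000 -0.33 0; 0.115 79.327 0.000 -0.33 0; 2.851 87.334 0.000 -0.33 0; 5.588 95.340 0.000 -0.33 0; 8.325 103.347 0.000 -0.33 0; 11.061 111.354 0.000 -0.33 0; 13.798 119.361 0.000 -0.33 0; 16.534 127.367 0.000 -0.33 0; 19.271 135.374 0.000 -0.33 0; 22.008 143.381 0.000 -0.33 0; 24.744 151.388 0.000 -0.33 0; 27.481 159.394 0.000 -0.33 0; 30.218 167.401 0.000 -0.33 0; 32.954 175.408 0.000 -0.33 0
```

{"op": "jog_arm", "data": {
  "moves": "0.001 0.01 0 0 0; 0.001 0.016 0 0 0; 0.001 0.022 0 0 0; 0.001 0.026 0 0 0; 0.001 0.03 0 0 0; 0.001 0.037 0 0 0; -0.001 0.046 0 -0.09 0; -0.0025 0.055 0 -0.18 0; -0.003 0.065 0 -0.27 0; -0.0025 0.071 0 -0.33 0; 0 0.079 0 -0.33 0; 0.003 0.087 0 -0.33 0; 0.0055 0.095 0 -0.33 0; 0.0083 0.103 0 -0.33 0; 0.011 0.111 0 -0.33 0; 0.0138 0.119 0 -0.33 0; 0.0165 0.127 0 -0.33 0; 0.019 0.135 0 -0.33 0; 0.02 0.138 0 -0.33 0; 0.02 0.138 0 -0.33 0"
}}

```text
t: 21.02
eef_pos: [462.5, 68.6, 33.3]
eef_rot: [0.988, 0.157, -0.0, -0.0]
force: [-0.4, 1.6, 0.6]
gripper_width: -0.1
grip_force: 0.0
```

```bash
python3 - <<'E'
from h import *
st();find("top","sink_blue",(470,40),tol=50);find("wrist","sink_blue",(470,40),tol=60)
E
```

```text
t 21.02 tcp [462.5  68.6  33.3] xang 0.314 F [-0.4  1.6  0.6]
wrist sink_blue 0.77 centre [479.1  39.5] size [39.3 42.1] ang 16.5
```

```bash
python3 - <<'E'
from h import *
b=(462.5,68.6,33.3,0.314);HT=10
r=np.radians;h=b[3]-np.pi/2;u=np.array([np.cos(h),np.sin(h)]);l=np.array([np.cos(b[3]),np.sin(b[3])])
c=np.array(b[:2])+u*(20+HT)+l*3.5
def pose(c,h): n=np.array([np.cos(h),np.sin(h)]); return (*(c-n*(20+HT)),b[2],h+np.pi/2)
rows=[];step=9.
def fwd(L):
    global c
    n=int(np.ceil(L/step))
    for _ in range(n): c=c+L/n*np.array([np.cos(h),np.sin(h)]);rows.append(pose(c,h))
fwd(108)
while h>r(-90)+1e-3:
    dh=np.clip(r(-90)-h,-step/100,0);h+=dh/2;c=c+100*abs(dh)*np.array([np.cos(h),np.sin(h)]);h+=dh/2;rows.append(pose(c,h))
print(len(rows),c);plan(b,rows)
E
```

```text
16 [513.34336551 -92.46740868]
3.500 9.000 0.000 -0.00 0; 3.500 18.000 0.000 -0.00 0; 3.500 27.000 0.000 -0.00 0; 3.500 36.000 0.000 -0.00 0; 3.500 45.000 0.000 -0.00 0; 3.500 54.000 0.000 -0.00 0; 3.500 63.000 0.000 -0.00 0; 3.500 72.000 0.000 -0.00 0; 3.500 81.000 0.000 -0.00 0; 3.500 90.000 0.000 -0.00 0; 3.500 99.000 0.000 -0.00 0; 3.500 108.000 0.000 -0.00 0; 5.791 117.112 0.000 0.09 0; 7.255 126.394 0.000 0.18 0; 7.878 135.769 0.000 0.27 0; 7.875 140.363 0.000 0.31 0
```

{"op": "jog_arm", "data": {
  "moves": "0.001 -0.003 0 0 0; 0.0035 -0.003 0 0 0; 0.0035 0.003 0 0 0; 0.0035 0.01 0 0 0; 0.0035 0.018 0 0 0; 0.0035 0.027 0 0 0; 0.0035 0.036 0 0 0; 0.0035 0.045 0 0 0; 0.0035 0.054 0 0 0; 0.0035 0.063 0 0 0; 0.0035 0.072 0 0 0; 0.0035 0.081 0 0 0; 0.0035 0.09 0 0 0; 0.0035 0.099 0 0 0; 0.0035 0.108 0 0 0; 0.006 0.117 0 0.09 0; 0.0073 0.126 0 0.18 0; 0.0079 0.136 0 0.27 0; 0.0079 0.14 0 0.31 0; 0.0079 0.14 0 0.31 0"
}}

```text
t: 23.72
eef_pos: [513.3, -62.1, 33.3]
eef_rot: [1.0, 0.003, -0.0, -0.0]
force: [-0.1, 0.6, 0.4]
gripper_width: -0.4
grip_force: 0.0
```

```bash
python3 - <<'E'
from h import *
st();find("top","sink_blue",(510,-92),tol=50);find("wrist","sink_blue",(510,-92),tol=60)
a=viewer.capture("wrist")
save(a,"pics/w6.png")
E
```

```text
t 23.73 tcp [513.3 -62.1  33.3] xang 0.005 F [-0.1  0.6  0.4]
wrist sink_blue 0.88 centre [518.  -95.1] size [42.1 36.5] ang 89.2
```

View pics/w6.png

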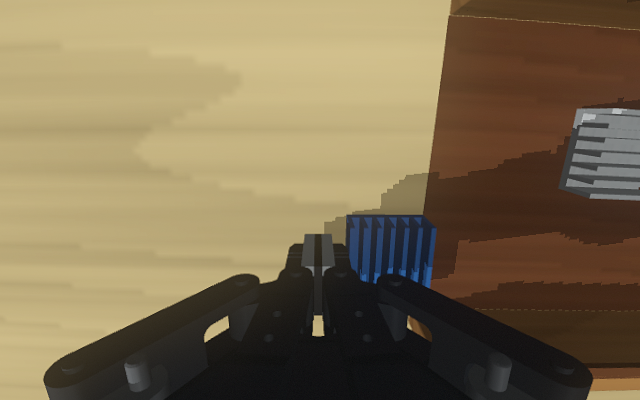

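The blue sink is square at the mouth, at (390,250), in front of the fingers. The bright one is well inside at (605,155), and the lane for blue is clear.

{"op": "jog_arm", "data": {
  "moves": "0.001 0.006 0 0 0; 0.001 0.014 0 0 0; 0.001 0.023 0 0 0; 0.001 0.032 0 0 0; 0 0.041 0 0 0; 0 0.05 0 0 0; 0 0.059 0 0 0; 0 0.068 0 0 0; -0.001 0.077 0 0 0; -0.001 0.086 0 0 0; -0.001 0.095 0 0 0; -0.001 0.103 0 0 0; -0.001 0.109 0 0 0; -0.001 0.113 0 0 0; -0.001 0.105 0 0 0; -0.001 0.095 -0.02 0 0; -0.001 0.085 -0.07 0 0; -0.001 0.075 -0.12 0 0; -0.001 0.065 -0.15 0 0; -0.001 0.065 -0.15 0 0"
}}

```text
t: 26.48
eef_pos: [513.7, -126.0, 185.6]
eef_rot: [1.0, 0.003, 0.002, 0.001]
force: [0.2, -0.4, -1.0]
gripper_width: 0.3
grip_force: 0.0
```

```bash
python3 - <<'E'
from h import *
st()
for c in("top","wrist"):
  find(c,"sink_blue",(513,-205),tol=80);find(c,"sink_bright",(570,-203),tol=80);find(c,"lid_grip",(543,-259),z=59,tol=80)
  for r in viewer.mark_of(c,"lid_grip"): print(c,round(r["conf"],2),np.round(ray(c,r["position"],59),1))
E
```

```text
t 26.48 tcp [ 513.7 -126.   185.6] xang 0.006 F [ 0.2 -0.4 -1. ]
wrist sink_blue 0.98 centre [ 511.2 -207.1] size [44.  44.9] ang 0.3
wrist sink_bright 0.59 centre [ 564.1 -204.2] size [43.2 40.2] ang 88.4
wrist lid_grip 0.55 centre [ 545.2 -293.8] size [142.7 138.8] ang 88.2
wrist 0.89 [ 541.8 -263.2]
```

Both sinks are inside: blue at (511,-207) and bright at (568,-203). The grip bar is at (542,-262). I'll move behind it, descend, and push it toward the mouth.

{"op": "jog_arm", "data": {
  "moves": "0.01 0.05 0 -0.03 0; 0.02 0.1 0 -0.03 0; 0.028 0.15 0 -0.03 0; 0.028 0.174 0 -0.03 0; 0.028 0.174 0 -0.03 0; 0.028 0.174 0.05 -0.03 0; 0.028 0.174 0.09 -0.03 0; 0.028 0.174 0.105 -0.03 0; 0.028 0.174 0.11 -0.03 0; 0.028 0.174 0.112 -0.03 0; 0.028 0.174 0.112 -0.03 0"
}}

```text
t: 28.55
eef_pos: [542.1, -301.0, 72.4]
eef_rot: [1.0, 0.017, 0.001, 0.0]
force: [0.8, -0.5, 0.4]
gripper_width: 0.0
grip_force: 0.0
```

```bash
python3 - <<'E'
from h import *
st()
a=viewer.capture("wrist");save(a,"pics/w7.png")
E
```

```text
t 28.55 tcp [ 542.1 -301.    72.4] xang 0.035 F [ 0.8 -0.5  0.4]
```

View pics/w7.png

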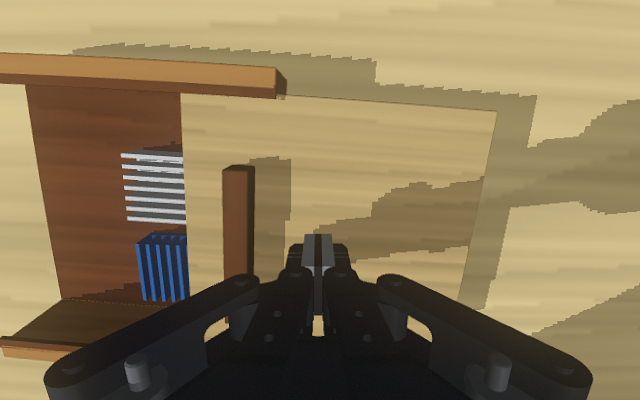

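The closed fingertips stand behind the bar (bar at (238,235), fingers at (318,250)), just above the lid. I'll push it.

{"op": "jog_arm", "data": {
  "moves": "0 -0.01 0 0 0; 0 -0.017 0 0 0; 0 -0.022 0 0 0; 0 -0.027 0 0 0; 0 -0.033 0 0 0; 0 -0.04 0 0 0; 0 -0.048 0 0 0; 0 -0.056 0 0 0; 0 -0.064 0 0 0; 0 -0.072 0 0 0; 0 -0.08 0 0 0; 0 -0.088 0 0 0; 0 -0.096 0 0 0; 0 -0.104 0 0 0; 0 -0.11 0 0 0; 0 -0.116 0 0 0; 0 -0.121 0 0 0; 0 -0.126 0 0 0; 0 -0.13 0 0 0; 0 -0.13 0 0 0"
}}

```text
t: 31.1
eef_pos: [536.7, -170.4, 71.3]
eef_rot: [1.0, 0.018, -0.0, -0.0]
force: [0.2, 0.2, 1.2]
gripper_width: -0.1
grip_force: 0.0
```

{"op": "jog_arm", "data": {
  "moves": "0 -0.002 0 0 0; 0 -0.004 0 0 0; 0 -0.005 0 0 0; 0 -0.006 0 0 0; 0 -0.006 0 0 0"
}}

```text
t: 31.72
eef_pos: [536.9, -165.7, 71.3]
eef_rot: [1.0, 0.018, 0.0, 0.001]
force: [-1.4, -12.7, -2.4]
gripper_width: -0.4
grip_force: 6.4
```

```bash
python3 - <<'E'
from h import *
st()
for c in("top","wrist"):
  viewer.capture(c)
  for r in viewer.mark_of(c,"lid_grip"): print(c,round(r["conf"],2),np.round(ray(c,r["position"],59),1))
E
```

```text
t 31.73 tcp [ 536.9 -165.7   71.3] xang 0.035 F [ -1.4 -12.7  -2.4]
wrist 0.71 [ 547.4 -147.6]
```

Force has risen to 12.7 N against the 2–3 N needed to slide the lid, so it is at the stop. I'll press briefly to confirm, back off, lift clear and check.

{"op": "jog_arm", "data": {
  "moves": "0 -0.001 0 0 0; 0 -0.001 0 0 0"
}}

```text
t: 32.17
eef_pos: [536.9, -165.4, 71.3]
eef_rot: [1.0, 0.018, 0.0, 0.001]
force: [-2.5, -20.0, -4.2]
gripper_width: -0.0
grip_force: 10.1
```

{"op": "jog_arm", "data": {
  "moves": "0 0.005 0 0 0; 0 0.015 0 0 0; 0 0.02 -0.03 0 0; 0 0.03 -0.09 0 0; 0 0.05 -0.14 0 0; 0 0.1 -0.18 0 0; 0 0.16 -0.18 0 0; 0 0.22 -0.18 0 0; 0 0.22 -0.18 0 0"
}}

```text
t: 33.3
eef_pos: [543.8, -388.0, 251.0]
eef_rot: [1.0, 0.016, 0.0, 0.0]
force: [1.6, 1.7, -1.0]
gripper_width: -0.1
grip_force: 0.0
```

```bash
python3 - <<'E'
from h import *
st()
a=viewer.capture("top")
for r in viewer.mark_of("top","lid_grip"): print(round(r["conf"],2),np.round(ray("top",r["position"],59),1))
save(cv2.resize(a[100:310,180:560],None,fx=2,fy=2,interpolation=cv2.INTER_CUBIC),"pics/top8.png")
E
```

```text
t 33.3 tcp [ 543.8 -388.   251. ] xang 0.031 F [ 1.6  1.7 -1. ]
0.67 [ 555.  -132.7]
```

View pics/top8.png

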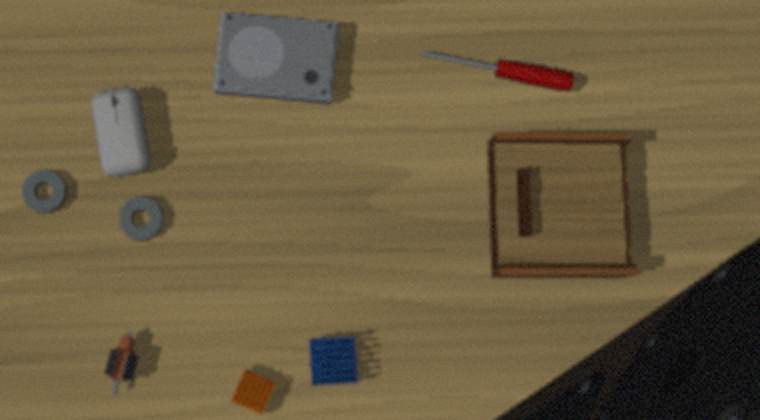

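The lid is shut: the bar is near the mouth at crop (525,200), and the lid's front edge is flush. Both sinks are covered and the other salvage is undisturbed. Handing in.

```bash
python3 -c "
from h import *
print(job.close_job())"
```

```text
the job is handed in; nothing more can be done
None
```

Both heat sinks were swept well inside the box (blue at about (511,-207) mm, bright at about (568,-203) mm), the lid was pushed shut against its stop, the other salvage was left untouched, and the job was handed in at about 33 s.

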